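# Park a tube rotator with its vent stem up

## Robot

A 7-joint arm with a two-finger parallel gripper is mounted at the origin on the work surface. World frame = base frame: x ahead of the robot, y to its left, z up, the work surface at z = 0. Lengths are in mm, angles in rad, forces in N, time in s.
With the tool pointing down it reaches from about 400 to 875 mm from the base axis. Payload 4.4 kg.
Tool frame: the origin (TCP) lies at the very end of the fingers, on their centre line; the grasp point (between the pads) lies 19 mm behind it; z points along the fingers, x is the direction in which the jaws open and shut, and the axes are right-handed (so a half turn about z gives the same grasp; the last joint's range is limited). The gripper opens to 85 mm and grips with 20 to 120 N. Pads are 22 mm wide; open, the fingers measure 114 mm over their backs; the gripper's body (76 mm by 85 mm) begins 54 mm behind the grasp point. The pads swing forward as they close: fully open they stand 13 mm farther back than shut.
Start: joints at [1.131, 0.628, 0.038, 1.517, -0.027, 0.996, -0.02], TCP at [237.38, -605.119, 201.213] pointing down, gripper open.
Joint ranges: [-3.06, 3.06], [-0.37, 2.12], [-1.25, 1.32], [0.18, 2.47], [-1.1, 4.24], [0.23, 1.98], [-2.94, 2.94]. Speed limits (rad/s): [2.57, 2.57, 3.14, 3.14, 3.14, 3.14, 3.14].

## Interface

Orientations are given as [roll, pitch, yaw] about the fixed x, y, z axes, in that order (R = Rz(yaw) Ry(pitch) Rx(roll)).
In Python, from cell import telemetry, get_image, get_calibration, ctrl gives the robot as it stands. The module is installed in compiled form; this text tells all that it offers.
- The arm moves only by the tool arm_command, never from a script. Its arguments are lists of equal length, an entry for each row: "rot": the turn, a rotation vector about the world's x, y, z in degrees, a list of three; "slide": the shift along the world's x, y, z in mm, a list of three; "gripper": the finger opening in mm, from 0 to 85.4. A call has 1 to 5 rows; each row shifts and turns the pose as measured when the row begins; what a row does not reach is not made up. A row lasts 1/12 s, in which the tool goes at most 41.7 mm and 7.16 degrees, less where a joint would pass 70% of its speed; a pose out of reach is approached as far as the arm can. A call with a gripper value outside its range is refused whole. The fingers move at their own pace and stop on an object; the grip force is fixed at half the most. Time passes only in rows, so rows that do not move let the fingers close. It gives the time, the measured TCP pose, the force and the opening at its end, in the units of the state.
- telemetry.read_state(): the state, without advancing time (a new reading comes with each control period).
- get_image(name): name is "scene" or "top"; returns (picture, depth): 420x560x3 uint8, red, green, blue; 420x560 float32, mm along the optical axis (not along the pixel's ray), 0 where there is no reading.
- get_calibration(name): a dict with "fx", "fy", "cx", "cy" (pixels), "xyz" and "attitude" of the camera in the world. Camera axes: x right, y up, looking along -z (the intrinsics and any distortion apply to the point x, -y, -z); pixel columns grow to the right and rows downward; lengths in mm; the calibration is good to about 2 mm. A picture is of the moment at which its call begins. get_calibration takes no time and is no camera call.
- ctrl.finish_job(): hands the job in, once; it reports no verdict.
The state is a dict: "clock": time; "qpos": joint angles; "qd": joint speeds; "tau": joint torques, N m; "eef_pos": TCP position; "tool_rot": TCP orientation; "force": force on the tool from outside, world axes, zero at the start; "torque": the same for the moment, N m; "width": finger opening in mm.
Only numpy, scipy, OpenCV 4.12 (cv2) and the standard library are available. Lean on these libraries where they do the work, as an engineer would, in place of code of your own. Each camera call takes 0.05 s, during which the arm holds its last target.

## Task

Turn the upright wheel of the tube rotator until its vent stem points straight up, by gently pushing its spokes round with the fingertips, and leave the wheel standing still there. Do not grip or fling the wheel, do not lift, tip or shift the rotator, and leave the rack, the bottle and the beaker alone.

Things in the scene. Friction and masses are not known exactly. Their poses are not given: they have to be found in the camera images.
- rotator: Tube rotator, a loose stand of about 3.5 kg: white foot plate 200 (x) x 190 (y) x 12 mm and a white post (40 mm wide) with a round white motor housing (72 mm diameter). Origin: centre of the underside of the foot plate; z up; the wheel hangs on its -x side, the side facing the robot; the post and housing (x from +8 to +83 mm) stand behind the wheel.
- hub (a point): Centre of the black wheel, 180 mm above the bench; fixed to the stand, 50 mm on the -x side of the rotator's origin, axes parallel to the rotator's. The axle lies along x. Round it a hub disc of 40 mm radius (x from -18 to +20 mm) with a centre boss of 22 mm radius reaching to x = -34 mm. Rim ring: radius 108 to 118 mm, only at x from +12 to +20 mm, so the spokes stand free towards the robot.
- spoke (a point): Middle of one of five equal spokes 72 degrees apart (the one that carries the stem), 79 mm from the axle; turns with the wheel, z outward along the spoke. Each spoke is a straight radial bar, free from radius 40 to 118 mm, 12 mm thick along the turning direction, 45 mm deep along the axle (x from -25 to +20 mm from the hub). The other four carry a small white tube on their far face.
- stem_tip (a point): Outer end of the vent stem, 160 mm from the wheel's axle. The stem is a plain black tube of 13 mm diameter with a cap of 24 mm diameter, and continues one of the five spokes outward beyond the rim by 42 mm; nothing else stands out beyond the rim. This point turns with the wheel: its z axis points outward along the stem, its x axis along the axle.
- wheel (a joint): Angle of the wheel in rad: 0 (or any whole number of turns, 6.283) when the stem points straight up; grows clockwise as seen from the robot, so at 1.57 the stem points to the rotator's -y side and at 3.14 straight down. It turns either way for several turns, with a friction of about 0.2 N m (2 N at a spoke), and stays where it is left. At the start it lies between 2.0 and 4.28.
- rack: Open grey tube rack 120 x 60 x 48 mm holding six small capped sample tubes, 57 mm high in all, standing loose to the +y side of the rotator. Origin: centre of the underside. Not to be moved.
- reagent: Amber bottle, 56 mm diameter, 100 mm high, standing loose to the -y side of the rotator. Origin: centre of the underside. Not to be moved.
- beaker: Glass beaker, 60 mm diameter at the rim, 75 mm high, standing loose on the -y side of the rotator, behind the bottle. Origin: centre of the underside. Not to be moved.

How it is judged:
By the outcome, as a careful person would: the job done as asked, in the order asked, and still so for the second after the job is handed in, with the robot touching nothing.
It also fails if it takes over 58 s, if anything falls off the work surface, if the arm or the gripper's body presses on something with over 40 N, if the wrist force passes 120 N, or if a joint passes its speed limit or range.

## Working session

There is one attempt and no reset: what is moved stays moved. The work goes in short steps, Python scripts to look and compute and a tool call to move; the robot and the scene stay as the last step left them, time stands still between calls to the robot, and variables do not carry over. Pictures are saved under pics/ and viewed, and the job is handed in when it is done.

Besides the shell and the picture viewer there is one more tool, called after ">>>" as a command line: name --argument value ..., lists and objects as JSON in quotes. arm_command: Moves the arm, as the interface text tells. Its arguments: {"type":"object","properties":{"rot":{"type":"array"},"slide":{"type":"array"},"gripper":{"type":"array"}},"required":["rot","slide","gripper"]}

```bash
mkdir -p pics; ls; python3 - <<'E'
from cell import telemetry,get_image,get_calibration,ctrl
import cv2,numpy as np
for n in ["scene","top"]:
    im,d=get_image(n); cv2.imwrite(f"pics/{n}0.png",im[:,:,::-1]); np.save(f"pics/{n}0.npy",d); print(get_calibration(n))
print(telemetry.read_state())
E
```

```text
pics
{'fx': 443.0790424988755, 'fy': 443.0790424988755, 'cx': 277.14673974514784, 'cy': 200.93038572209792, 'xyz': array([1076.60427361, -409.40342404,  917.04004201]), 'attitude': array([ 0.72487283, -0.00216917,  0.81303476])}
{'fx': 447.59848965798903, 'fy': 447.59848965798903, 'cx': 279.3866345871369, 'cy': 215.18969824690646, 'xyz': array([ 574.96886313,   42.98625211, 1165.79103387]), 'attitude': array([ 0.03141809, -0.02251066, -1.57238809])}
{'clock': 0.1, 'qpos': array([ 1.13117056,  0.62922921,  0.03842529,  1.51828956, -0.02702743,
        0.99629482, -0.01999979]), 'qd': array([-0.00021518, -0.00324512,  0.0001408 , -0.00336774, -0.00060756,
        0.000182  ,  0.00097665]), 'tau': array([ 3.28978676e-03, -5.64529467e+01,  1.23064287e+00, -1.93970811e+01,
        1.12876471e-02,  5.47943346e-03,  6.18159493e-05]), 'eef_pos': array([ 237.18718565, -604.51379718,  200.38965799]), 'tool_rot': array([-3.14157454e+00,  1.70418935e-03, -1.19697001e+00]), 'force': array([-0.44941777, -0.00556883,  0.49026829]), 'torque': array([-0.04097584, -0.00898182, -0.01487152]), 'width': 85.27502258588474}
```

View pics/scene0.png

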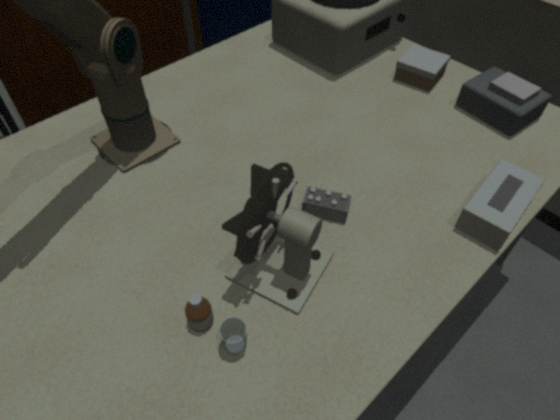

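View pics/top0.png

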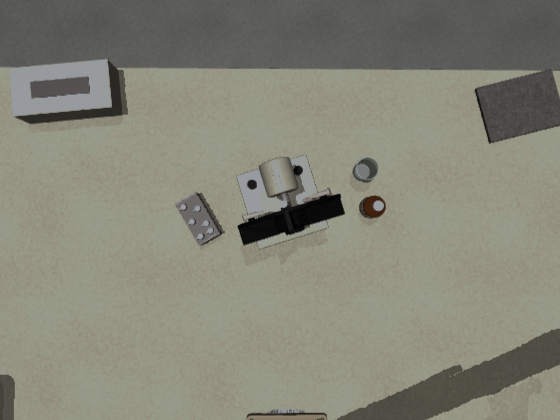

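```bash
cat > h.py <<'E'
import numpy as np,cv2
from scipy.spatial.transform import Rotation as R
from cell import get_calibration
def cloud(n,d):
    c=get_calibration(n); v,u=np.mgrid[:d.shape[0],:d.shape[1]]
    P=np.stack([(u-c['cx'])/c['fx']*d,-(v-c['cy'])/c['fy']*d,-d],-1)
    return P@R.from_euler('xyz',c['attitude']).as_matrix().T+c['xyz']
def proj(n,p):
    c=get_calibration(n); q=(np.atleast_2d(p)-c['xyz'])@R.from_euler('xyz',c['attitude']).as_matrix()
    return np.stack([c['cx']+c['fx']*q[:,0]/-q[:,2], c['cy']-c['fy']*q[:,1]/-q[:,2]],-1)
def crop(im,u0,u1,v0,v1,f,name):
    cv2.imwrite(name,cv2.resize(np.clip(im[v0:v1,u0:u1,::-1].astype(float)*1.6,0,255).astype(np.uint8),None,fx=f,fy=f,interpolation=cv2.INTER_CUBIC))
E
python3 - <<'E'
import cv2,numpy as np
from h import *
for n,b in (("scene",(180,350,140,320)),("top",(160,400,140,260))):
    im=cv2.imread(f"pics/{n}0.png")[:,:,::-1]; crop(im,*b,4 if n=="scene" else 3,f"pics/{n}0c.png")
    d=np.load(f"pics/{n}0.npy"); P=cloud(n,d)
    print(n,(d==0).mean())
    if n=="top":
        for u,v in [(297,213),(243,233),(341,207),(373,207),(366,170),(277,176),(198,219),(265,245),(400,300),(310,165),(288,232)]: print(u,v,P[v,u].round(1))
    else:
        for u,v in [(281,172),(300,225),(198,300),(262,190),(242,222),(248,255),(327,205),(400,300)]: print(u,v,P[v,u].round(1))
E
```

```text
scene 0.0038435374149659862
281 172 [563.2  90.6 207.1]
300 225 [703.5   9.5 212.5]
198 300 [ 639.  -216.4  101.6]
262 190 [603.2  -2.5 247. ]
242 222 [641.7 -89.2 250.5]
248 255 [628.7 -71.5 107.8]
327 205 [618.3 205.1  48.8]
400 300 [904.3 147.6  -1.5]
top 0.0040178571428571425
297 213 [609.3 -15.7 218.5]
243 233 [567.1  99.2 206.5]
341 207 [ 621.4 -107.3  231.5]
373 207 [ 628.  -206.    97.5]
366 170 [ 729.4 -209.9    5.2]
277 176 [688.2  26.5 216.8]
198 219 [600.8 220.7  45.7]
265 245 [534.5  54.1  11. ]
400 300 [ 390.5 -296.8    2.3]
310 165 [743.5 -64.   -3.2]
288 232 [568.9   2.3 191.3]
```

View pics/scene0c.png

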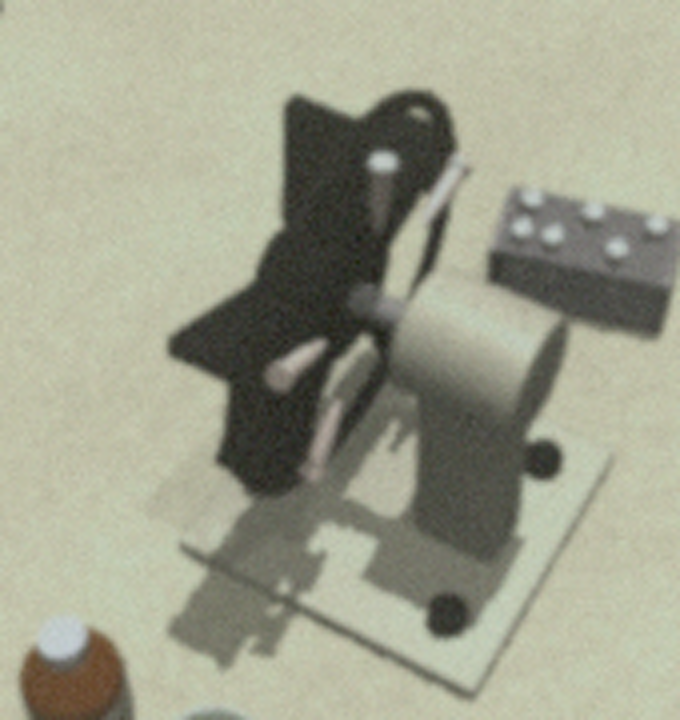

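View pics/top0c.png

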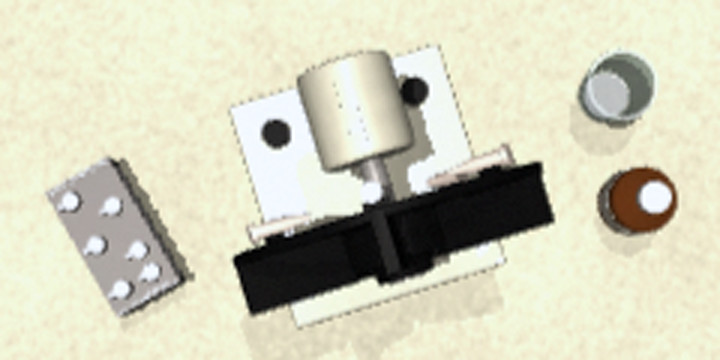

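```bash
cat >> h.py <<'E'
def ray(n,u,v,z):
    c=get_calibration(n); q=R.from_euler('xyz',c['attitude']).as_matrix()@np.array([(u-c['cx'])/c['fx'],-(v-c['cy'])/c['fy'],-1])
    return c['xyz']+q*(z-c['xyz'][2])/q[2]
E
python3 - <<'E'
from h import *
C=np.array([ray("top",u,v,12) for u,v in [(237.3,174.3),(306,155),(328.3,227.7),(259,249)]])
print(C.round(1),C.mean(0))
e=C[0]-C[3]+C[1]-C[2]; f=C[0]-C[1]+C[3]-C[2]
print(np.degrees(np.arctan2(e[1],e[0])),np.degrees(np.arctan2(-f[0],f[1])),np.linalg.norm(e)/2,np.linalg.norm(f)/2)
# floor check
for n in("scene","top"):
    P=cloud(n,np.load(f"pics/{n}0.npy"));m=(abs(P[...,0]-600)<250)&(abs(P[...,1])<250)&(abs(P[...,2])<8);print(n,np.median(P[m][:,2]))
E
```

```text
[[ 716.9  125.5   12. ]
 [ 767.4  -52.4   12. ]
 [ 578.7 -109.4   12. ]
 [ 524.3   69.5   12. ]] [646.82145984   8.30411401  12.        ]
16.51054418302238 16.3881031159115 198.81491293337865 185.92318811596724
scene 0.8415123077016915
top 0.34032389773733485
```

```bash
cat >> h.py <<'E'
O=np.array([646.8,8.3,0]); YAW=np.radians(16.45); RZ=R.from_euler('z',YAW).as_matrix()
H=O+RZ@np.array([-50,0,180])
def wf(P): return (P-H)@RZ
def wi(p): return np.asarray(p)@RZ.T+H
E
python3 - <<'E'
from h import *
img=np.full((600,800,3),255,np.uint8)
for n,col in (("scene",(0,0,255)),("top",(255,0,0))):
    d=np.load(f"pics/{n}0.npy");im=cv2.imread(f"pics/{n}0.png").max(2)
    W=wf(cloud(n,d)); m=(d>0)&(abs(W[...,0])<50)&(np.hypot(W[...,1],W[...,2])<170)&(W[...,2]>-160)
    p=W[m]; 
    for a in p: # viewed from robot: +y is left
        cv2.circle(img,(int(400-a[1]*1.7),int(300-a[2]*1.7)),1,col,-1)
    pp=p[np.hypot(p[:,1],p[:,2])<125]; print(n,np.percentile(pp[:,0],[1,5,25,50,75,95,99]).round(1))
    q=p[np.hypot(p[:,1],p[:,2])<38]; 
    # rim top points
    r=np.hypot(p[:,1],p[:,2]); print(r.max(), len(p))
for rr in (40,108,118,160): cv2.circle(img,(400,300),int(rr*1.7),(0,160,0),1)
cv2.imwrite("pics/wf0.png",img)
E
```

```text
scene [-22.9 -17.8   3.2  17.1  20.8  34.8  40.1]
148.37181236563168 3699
top [-29.4 -23.2 -11.8   2.1  14.6  32.7  42.5]
122.10976250137433 2801
```

View pics/wf0.png

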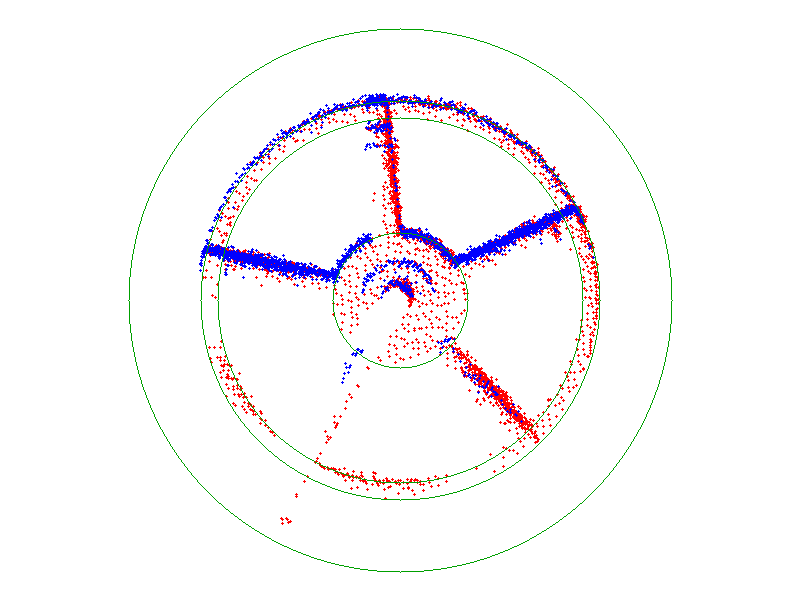

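```bash
cat >> h.py <<'E'
from scipy.optimize import minimize_scalar
def pts(n,d):
    W=wf(cloud(n,d)); r=np.hypot(W[...,1],W[...,2])
    m=(d>0)&(W[...,0]>-22)&(W[...,0]<15)&(r>46)&(r<104); return W[m]
def cost(th,p,cam):
    best=np.full(len(p),9.)
    for k in range(5):
        a=th+k*2*np.pi/5; u=np.array([0,-np.sin(a),np.cos(a)]); t=np.array([0,-np.cos(a),-np.sin(a)])
        d=p@t; al=p@u>0
        sgn=np.sign((cam-80*u)@t)   # visible face
        best=np.minimum(best,np.where(al,np.minimum(abs(d-6*sgn),9.),9.))
    return np.mean(best**2)
def fit(dd,near=None):
    D=[(pts(n,d),wf(get_calibration(n)['xyz'])) for n,d in dd.items()]
    f=lambda th,S=None: np.mean([cost(th,p,c) for p,c in (S or D) if len(p)>40])
    def one(S=None):
        g=np.radians(np.arange(0,72,.25)); v=[f(a,S) for a in g]; i=int(np.argmin(v))
        return np.degrees(minimize_scalar(lambda a:f(a,S),bounds=(g[i]-.01,g[i]+.01),method='bounded').x),v[i]
    return [one()]+[one([s]) for s in D]
E
python3 - <<'E'
from h import *
print(fit({n:np.load(f"pics/{n}0.npy") for n in("scene","top")}))
E
```

```text
[(np.float64(65.39866960693183), np.float64(2.7627480078225357)), (np.float64(65.4168626377192), np.float64(2.55910061607892)), (np.float64(65.37882241010821), np.float64(2.9663953995661516))]
```

```bash
python3 - <<'E'
from h import *
print(H)
for s,h in [(-42,150),(-42,90),(0,90)]: print(s,h,wi([-14,-s,h]).round(1))
print(RZ@[0,-1,0])
E
```

```text
[598.84663901  -5.85892543 180.        ]
-42 150 [573.5  30.5 330. ]
-42 90 [573.5  30.5 270. ]
0 90 [585.4  -9.8 270. ]
[ 0.28317851 -0.95906722  0.        ]
```

>>> arm_command --rot '[[0,0,-1],[0,0,-1],[0,0,-1],[0,0,-1],[0,0,-1]]' --slide '[[0,0,30],[0,0,30],[0,0,30],[0,0,30],[0,0,30]]' --gripper '[0,0,0,0,0]'

```text
clock: 0.52
eef_pos: [234.1, -596.5, 344.0]
tool_rot: [3.14, 0.027, -1.288]
force: [0.0, -0.3, -0.6]
width: 25.5
```

>>> arm_command --rot '[[0,0,0],[0,0,0],[0,0,0],[0,0,0],[0,0,0]]' --slide '[[17,31,2],[17,31,0],[17,31,0],[17,31,0],[17,31,0]]' --gripper '[0,0,0,0,0]'

```text
clock: 0.93
eef_pos: [314.5, -447.2, 352.3]
tool_rot: [3.136, 0.01, -1.306]
force: [1.5, -1.2, 0.9]
width: -0.1
```

>>> arm_command --rot '[[0,0,0],[0,0,0],[0,0,0],[0,0,0],[0,0,0]]' --slide '[[17,31,0],[17,31,0],[17,31,0],[17,31,0],[17,31,0]]' --gripper '[0,0,0,0,0]'

```text
clock: 1.35
eef_pos: [400.8, -283.1, 351.1]
tool_rot: [3.134, 0.012, -1.307]
force: [1.2, 0.1, -0.7]
width: 0.1
```

>>> arm_command --rot '[[0,0,0.3],[0,0,0.3],[0,0,0.3],[0,0,0.3],[0,0,0]]' --slide '[[17,31,0],[17,31,0],[17,31,0],[17,31,0],[17,31,0]]' --gripper '[0,0,0,0,0]'

```text
clock: 1.77
eef_pos: [486.9, -119.1, 350.3]
tool_rot: [3.132, 0.013, -1.286]
force: [0.6, -0.4, 0.3]
width: -0.2
```

>>> arm_command --rot '[[0,0,0],[0,0,0],[0,0,0],[0,0,0],[0,0,0]]' --slide '[[17,29,0],[17,29,0],[17,29,0],[12,24,0],[8,10,0]]' --gripper '[0,0,0,0,0]'

```text
clock: 2.18
eef_pos: [560.0, 15.1, 348.8]
tool_rot: [3.131, 0.017, -1.278]
force: [0.2, 0.2, -0.9]
width: 0.1
```

>>> arm_command --rot '[[0,0,0],[0,0,0]]' --slide '[[0,0,0],[0,0,0]]' --gripper '[0,0]'

```text
clock: 2.35
eef_pos: [560.5, 17.5, 347.5]
tool_rot: [3.129, 0.019, -1.272]
force: [-0.2, -0.4, 0.5]
width: -0.0
```

```bash
cat > st.py <<'E'
from h import *
from cell import telemetry,get_image
s=telemetry.read_state(); print(s['clock'],s['eef_pos'].round(1),'wheel frame x,s,h',(wf(s['eef_pos'])*[1,-1,1]).round(1),s['force'].round(2))
Rt=R.from_euler('xyz',s['tool_rot']); Rd=R.from_euler('xyz',[np.pi,0,YAW-np.pi/2]); print('rot fix deg',np.degrees((Rd*Rt.inv()).as_rotvec()).round(2))
import sys
if len(sys.argv)>1:
    D={}
    for n in("scene","top"):
        im,d=get_image(n); D[n]=d; b=(180,350,140,320) if n=="scene" else (160,400,140,260)
        crop(im,*b,4 if n=="scene" else 3,f"pics/{n}_{sys.argv[1]}.png"); np.save(f"pics/{n}_{sys.argv[1]}.npy",d)
    print([(round(a,2),round(c,2)) for a,c in fit(D)])
E
python3 st.py a
```

```text
2.35 [560.5  17.5 347.5] wheel frame x,s,h [-30.2 -33.3 167.5] [-0.21 -0.37  0.48]
rot fix deg [-0.8  -1.01 -0.66]
[(np.float64(65.63), np.float64(3.02)), (np.float64(65.48), np.float64(2.87)), (np.float64(65.73), np.float64(3.03))]
```

View pics/scene_a.png

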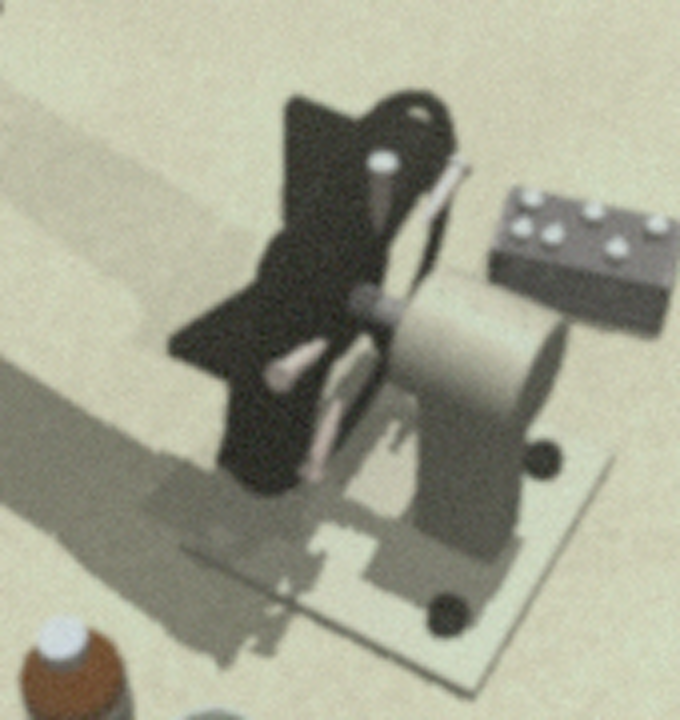

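>>> arm_command --rot '[[-0.4,-0.5,-0.3],[-0.4,-0.5,-0.3],[0,0,0]]' --slide '[[6,6,-5],[6,6,-5],[2,0,-5]]' --gripper '[0,0,0]'

```text
clock: 2.7
eef_pos: [574.7, 23.2, 333.2]
tool_rot: [-3.139, -0.005, -1.295]
force: [0.1, 0.2, 0.4]
width: 0.2
```

```bash
python3 st.py
```

```text
2.7 [574.7  23.2 333.2] wheel frame x,s,h [-14.9 -34.7 153.2] [0.14 0.21 0.38]
rot fix deg [0.23 0.24 0.66]
```

```bash
python3 - <<'E'
from h import *
from cell import get_image,telemetry
p=telemetry.read_state()['eef_pos']
print(proj("scene",p),proj("top",p))
im,d=get_image("scene"); crop(im,100,400,20,260,2.6,"pics/sb.png")
im,d=get_image("top"); crop(im,140,420,120,330,2.6,"pics/tb.png")
E
```

```text
[[260.96252658 146.07176487]] [[279.9480038  229.38408925]]
```

View pics/sb.png

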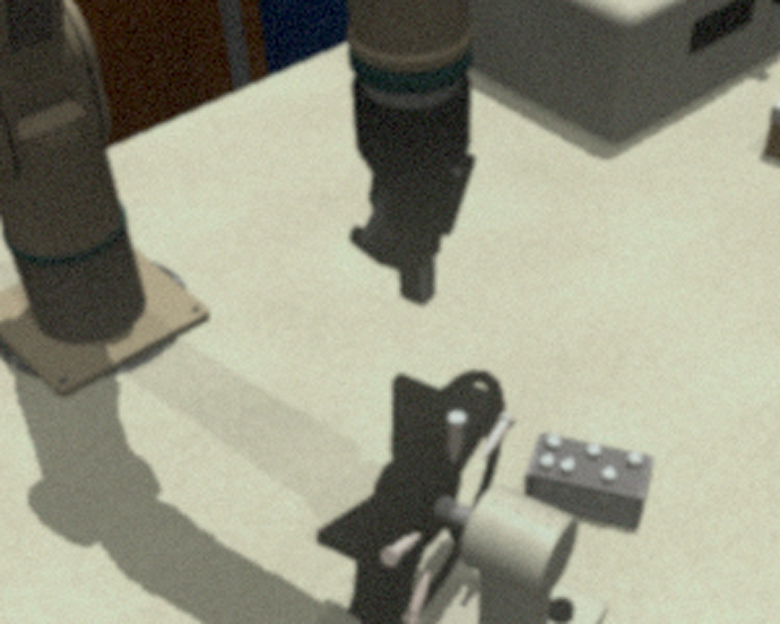

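View pics/tb.png

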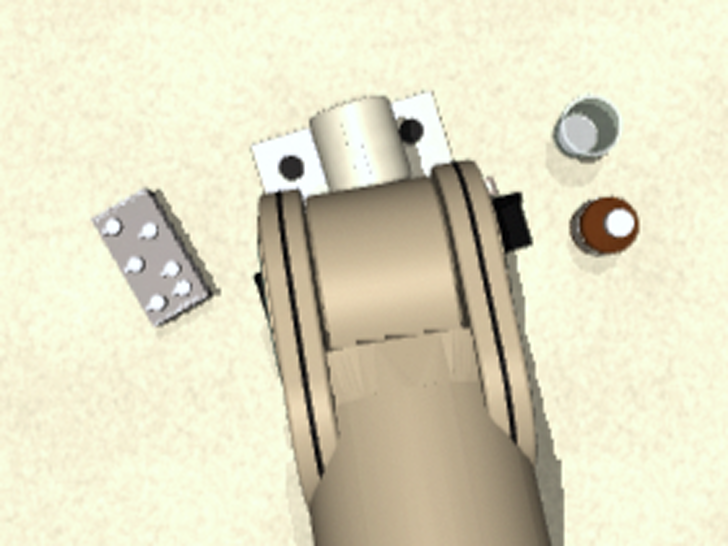

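```bash
python3 - <<'E'
from h import *
from cell import get_image,telemetry
s=telemetry.read_state();p=s['eef_pos'];print(s['clock'],p,s['width'])
im,d=get_image("scene"); P=cloud("scene",d)
W=wf(P)*[1,-1,1]
for v in range(110,152,2): print(v,[ (int(W[v,u,0]),int(W[v,u,1]),int(W[v,u,2])) for u in (252,256,260,264,268)])
E
```

```text
2.8 [573.79008165  21.88279968 332.20838494] 0.09712360463124682
110 [(-21, -19, 247), (-13, -19, 251), (-3, -17, 256), (2, -21, 255), (-3, -44, 238)]
112 [(-24, -23, 240), (-12, -18, 247), (-3, -18, 251), (0, -24, 248), (-4, -45, 233)]
114 [(-24, -22, 235), (-20, -29, 232), (-4, -19, 245), (-6, -36, 233), (-3, -44, 229)]
116 [(-4, 6, 258), (-14, -20, 236), (-5, -20, 240), (-5, -33, 231), (-3, -44, 225)]
118 [(-4, 7, 255), (-4, -5, 245), (-6, -21, 234), (-3, -30, 229), (-269, -477, -174)]
120 [(-4, 7, 250), (-3, -4, 242), (-6, -20, 230), (-6, -35, 220), (-266, -473, -179)]
122 [(-4, 7, 245), (-3, -3, 238), (-5, -18, 227), (-4, -32, 218), (-261, -464, -179)]
124 [(-299, -427, -177), (-5, -5, 231), (-9, -24, 217), (-4, -30, 215), (-257, -458, -181)]
126 [(-295, -420, -179), (-16, -21, 211), (-8, -24, 213), (-5, -32, 208), (-250, -446, -178)]
128 [(-288, -409, -176), (-14, -18, 209), (-9, -25, 207), (-5, -32, 203), (-247, -440, -181)]
130 [(-284, -402, -178), (-16, -21, 202), (-8, -23, 204), (-5, -31, 199), (-238, -426, -176)]
132 [(-277, -392, -176), (-17, -23, 195), (-9, -24, 198), (-
[... 264 characters left out ...]
72, -175), (-242, -383, -179), (-231, -390, -180), (-221, -397, -181)]
140 [(-257, -360, -177), (-249, -371, -182), (-234, -371, -175), (-226, -382, -180), (-214, -387, -178)]
142 [(-253, -354, -179), (-242, -360, -179), (-232, -367, -179), (-221, -373, -179), (-210, -379, -179)]
144 [(-249, -346, -180), (-238, -353, -180), (-226, -358, -178), (-214, -363, -177), (-206, -372, -180)]
146 [(-243, -337, -178), (-232, -344, -179), (-222, -350, -179), (-210, -355, -177), (-201, -365, -181)]
148 [(-238, -329, -178), (-225, -333, -176), (-216, -342, -178), (-207, -350, -180), (-194, -353, -177)]
150 [(-233, -321, -178), (-223, -328, -179), (-212, -335, -180), (-202, -342, -180), (-190, -346, -178)]
```

>>> arm_command --rot '[[0,0,0.3],[0,0,0.3],[0,0,0]]' --slide '[[-2,6,-20],[0,3,-20],[0,0,-10]]' --gripper '[0,0,0]'

```text
clock: 3.1
eef_pos: [574.1, 29.8, 284.5]
tool_rot: [-3.134, -0.007, -1.287]
force: [0.2, 0.6, -0.2]
width: -0.1
```

```bash
python3 st.py b; python3 - <<'E'
from h import *
d=np.load("pics/scene_b.npy");W=wf(cloud("scene",d))*[1,-1,1]
m=(abs(W[...,0]+14)<40)&(abs(W[...,1]+40)<60)&(W[...,2]>119)
p=W[m];o=np.argsort(p[:,2])[:25];print(p[o].round(0).tolist())
E
```

```text
3.1 [574.1  29.8 284.5] wheel frame x,s,h [-13.6 -41.2 104.5] [ 0.16  0.62 -0.16]
rot fix deg [0.28 0.53 0.21]
[(np.float64(65.38), np.float64(2.72)), (np.float64(65.47), np.float64(2.7)), (np.float64(65.3), np.float64(2.66))]
[[-10.0, -6.0, 119.0], [20.0, -7.0, 119.0], [17.0, 1.0, 119.0], [-20.0, -10.0, 119.0], [10.0, -11.0, 119.0], [-3.0, -13.0, 120.0], [18.0, 10.0, 120.0], [10.0, -8.0, 120.0], [19.0, 3.0, 120.0], [14.0, 3.0, 120.0], [19.0, -12.0, 120.0], [7.0, -12.0, 120.0], [-18.0, -7.0, 120.0], [14.0, -13.0, 120.0], [15.0, -0.0, 120.0], [21.0, 6.0, 120.0], [21.0, -0.0, 120.0], [15.0, -8.0, 122.0], [-12.0, -36.0, 135.0], [-6.0, -35.0, 136.0], [-18.0, -34.0, 136.0], [-9.0, -36.0, 137.0], [-6.0, -36.0, 138.0], [-4.0, -36.0, 139.0], [-4.0, -43.0, 139.0]]
```

View pics/scene_b.png

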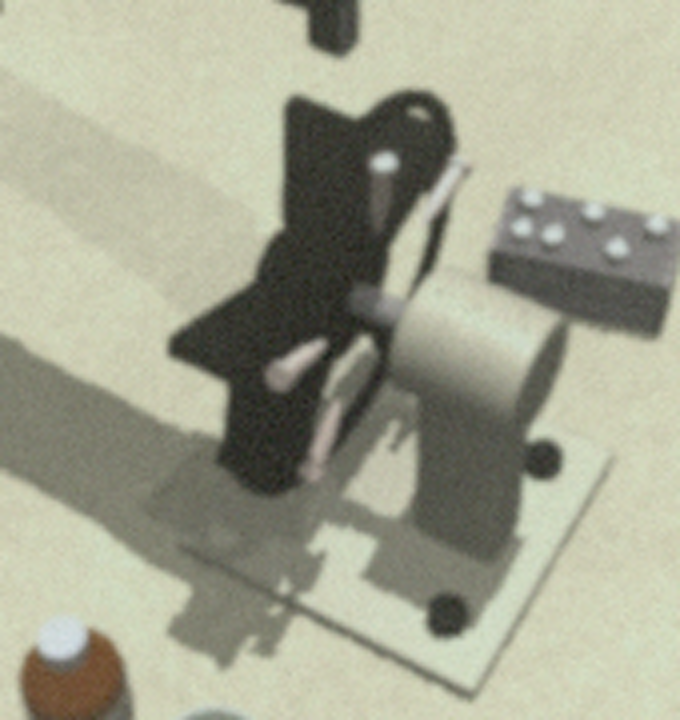

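>>> arm_command --rot '[[0.2,0.3,0.2],[0,0,0],[0,0,0],[0,0,0]]' --slide '[[0,0,-16],[0,0,-16],[0,0,-12],[0,0,0]]' --gripper '[0,0,0,0]'

```text
clock: 3.53
eef_pos: [576.2, 28.0, 243.1]
tool_rot: [-3.134, -0.004, -1.286]
force: [0.2, -0.3, 0.3]
width: -0.3
```

```bash
python3 st.py c
```

```text
3.5333 [576.2  28.  243.1] wheel frame x,s,h [-12.1 -38.8  63.1] [ 0.22 -0.28  0.3 ]
rot fix deg [0.12 0.49 0.15]
[(np.float64(65.34), np.float64(2.61)), (np.float64(65.46), np.float64(2.5)), (np.float64(65.23), np.float64(2.63))]
```

View pics/scene_c.png

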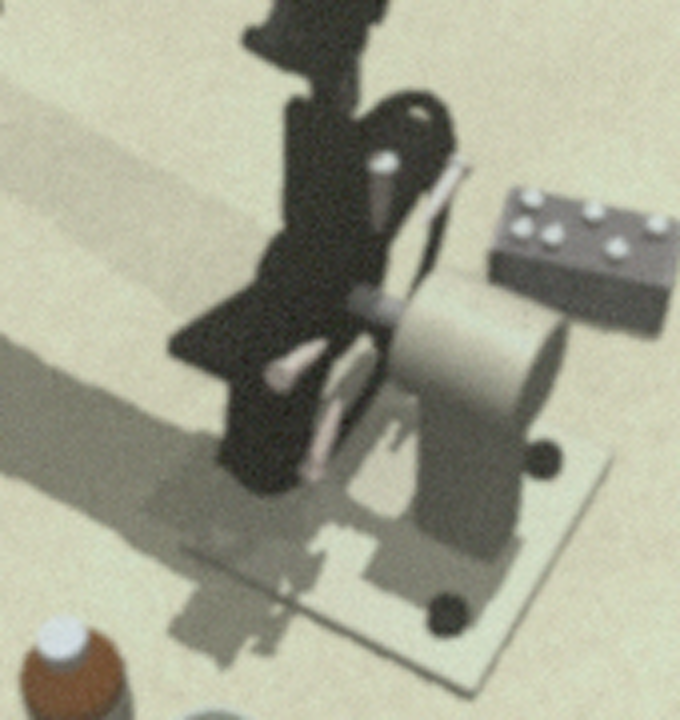

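>>> arm_command --rot '[[0,0.2,0],[0,0,0],[0,0,0],[0,0,0],[0,0,0]]' --slide '[[1,-5,-3],[1,-5,-3],[1,-5,-2],[1,-5,-1],[1,-5,-1]]' --gripper '[0,0,0,0,0]'

```text
clock: 4.05
eef_pos: [586.1, 4.9, 239.9]
tool_rot: [-3.124, -0.002, -1.283]
force: [0.1, 2.1, 2.6]
width: 0.2
```

```bash
python3 st.py d
```

```text
4.05 [586.1   4.9 239.9] wheel frame x,s,h [ -9.2 -13.9  59.9] [0.14 2.13 2.55]
rot fix deg [-0.15  0.99 -0.02]
[(np.float64(3.97), np.float64(3.2)), (np.float64(3.38), np.float64(3.0)), (np.float64(4.43), np.float64(2.21))]
```

>>> arm_command --rot '[[0,0.4,0],[0,0.3,0],[0,0.2,0],[0,0,0],[0,0,0]]' --slide '[[1,-6,0],[1,-6,0],[1,-6,-1],[1,-6,-1],[1,-6,-1]]' --gripper '[0,0,0,0,0]'

```text
clock: 4.57
eef_pos: [592.0, -26.1, 236.1]
tool_rot: [-3.14, 0.004, -1.282]
force: [-0.4, 2.4, -0.2]
width: -0.1
```

```bash
python3 st.py e
```

```text
4.5667 [592.  -26.1 236.1] wheel frame x,s,h [-12.3  17.5  56.1] [-0.37  2.39 -0.16]
rot fix deg [-0.26  0.02 -0.08]
[(np.float64(21.93), np.float64(3.6)), (np.float64(21.34), np.float64(4.39)), (np.float64(22.47), np.float64(1.62))]
```

View pics/scene_e.png

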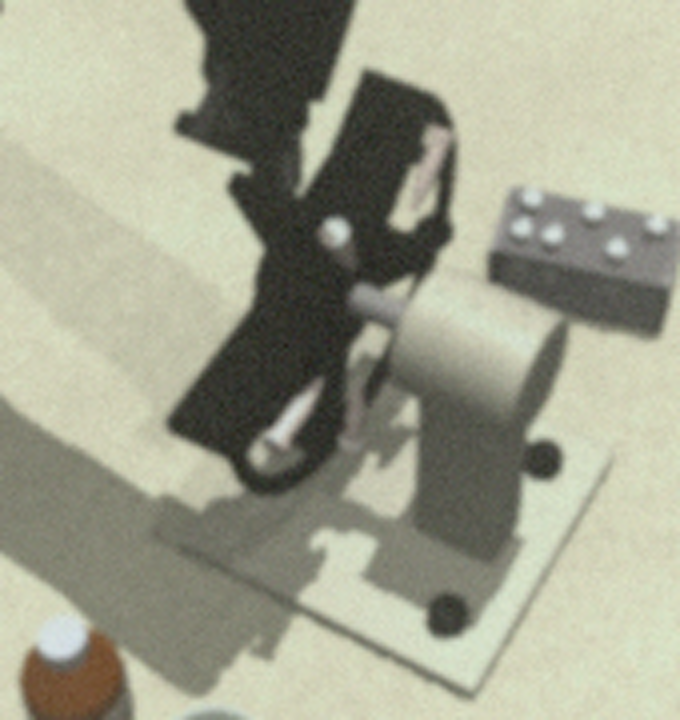

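>>> arm_command --rot '[[0,0,0],[0,0,0],[0,0,0],[0,0,0],[0,0,0]]' --slide '[[1.8,-5,-2],[1.8,-5,-2.5],[1.8,-5,-2.5],[1.8,-5,-2.5],[1.8,-5,-3]]' --gripper '[0,0,0,0,0]'

```text
clock: 5.08
eef_pos: [599.6, -53.5, 222.5]
tool_rot: [3.14, 0.005, -1.283]
force: [-1.6, 2.5, 0.2]
width: 0.1
```

```bash
python3 st.py f
```

```text
5.0833 [599.6 -53.5 222.5] wheel frame x,s,h [-12.8  45.9  42.5] [-1.6   2.48  0.18]
rot fix deg [-0.23 -0.19 -0.04]
[(np.float64(40.62), np.float64(4.62)), (np.float64(39.97), np.float64(5.54)), (np.float64(41.18), np.float64(2.29))]
```

Tracks the model. Continue down the arc.

>>> arm_command --rot '[[0,0,0],[0,0,0],[0,0,0],[0,0,0],[0,0,0]]' --slide '[[1.3,-4,-4],[1.3,-4,-4],[1.3,-4,-4.5],[1.3,-4,-4.5],[1.3,-3.5,-5]]' --gripper '[0,0,0,0,0]'

```text
clock: 5.6
eef_pos: [606.5, -75.4, 199.3]
tool_rot: [3.139, 0.004, -1.283]
force: [-0.3, 1.7, 1.6]
width: -0.4
```

>>> arm_command --rot '[[0,0,0],[0,0,0],[0,0,0],[0,0,0],[0,0,0]]' --slide '[[0.8,-2.8,-5],[0.8,-2.6,-5],[0.7,-2.4,-5],[0.6,-2,-5],[0.5,-1.6,-5]]' --gripper '[0,0,0,0,0]'

```text
clock: 6.02
eef_pos: [610.7, -88.3, 171.3]
tool_rot: [3.14, 0.004, -1.284]
force: [-0.1, 0.8, 5.4]
width: -0.1
```

```bash
python3 st.py g
```

```text
6.0167 [610.7 -88.3 171.3] wheel frame x,s,h [-12.   82.5  -8.7] [-0.09  0.78  5.39]
rot fix deg [-0.17 -0.16 -0.01]
[(np.float64(8.16), np.float64(10.11)), (np.float64(8.0), np.float64(17.19)), (np.float64(8.31), np.float64(2.93))]
```

View pics/scene_g.png

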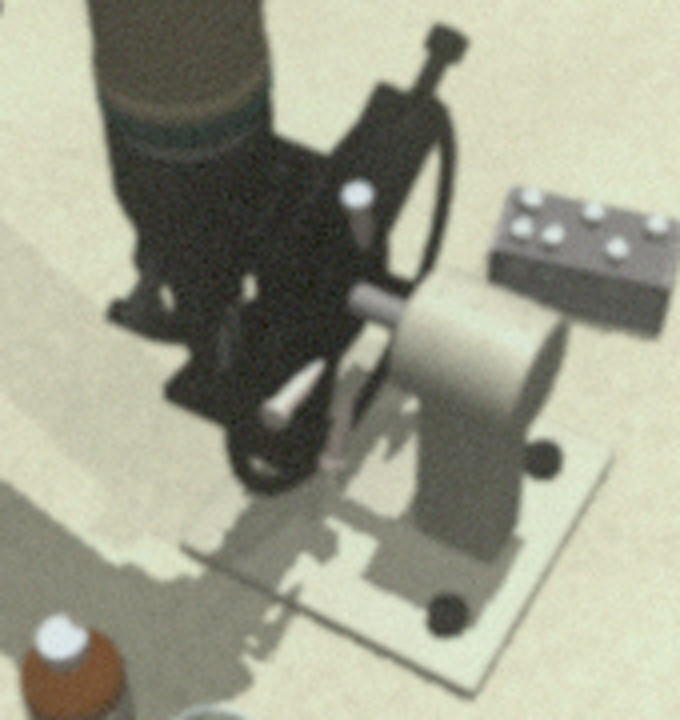

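>>> arm_command --rot '[[0,0,0],[0,0,0],[0,0,0],[0,0,0],[0,0,0]]' --slide '[[0,0,15],[0,0,30],[0,0,30],[0,0,30],[0,0,20]]' --gripper '[0,0,0,0,0]'

```text
clock: 6.53
eef_pos: [605.8, -94.5, 293.4]
tool_rot: [3.125, 0.001, -1.287]
force: [0.5, -0.5, 0.6]
width: -0.1
```

```bash
python3 st.py h
```

```text
6.5333 [605.8 -94.5 293.4] wheel frame x,s,h [-18.4  87.  113.4] [ 0.49 -0.53  0.62]
rot fix deg [ 0.21 -0.93  0.19]
[(np.float64(8.07), np.float64(2.53)), (np.float64(8.1), np.float64(2.64)), (np.float64(8.04), np.float64(2.41))]
```

>>> arm_command --rot '[[0,-0.4,0],[0,-0.3,0],[0,0,0],[0,0,0],[0,0,0]]' --slide '[[-5,21,0],[-5,21,0],[-5,21,0],[-5,20,0],[-4,15,0]]' --gripper '[0,0,0,0,0]'

```text
clock: 7.05
eef_pos: [582.1, -4.0, 291.6]
tool_rot: [3.139, -0.013, -1.3]
force: [-0.3, 0.3, 0.1]
width: 0.1
```

```bash
python3 st.py
```

```text
7.05 [582.1  -4.  291.6] wheel frame x,s,h [-15.5  -6.5 111.6] [-0.31  0.27  0.06]
rot fix deg [0.76 0.06 0.94]
```

>>> arm_command --rot '[[0.4,0,0.5],[0.3,0,0.4],[0,0,0],[0,0,0],[0,0,0]]' --slide '[[-1,7,0],[0,5,-5],[0,0,-18],[0,0,-18],[0,0,-10]]' --gripper '[0,0,0,0,0]'

```text
clock: 7.47
eef_pos: [581.7, 9.7, 237.7]
tool_rot: [-3.138, -0.002, -1.278]
force: [-0.1, -0.5, 0.1]
width: 0.0
```

```bash
python3 st.py i
```

```text
7.4667 [581.7   9.7 237.7] wheel frame x,s,h [-12.  -19.8  57.7] [-0.07 -0.46  0.11]
rot fix deg [ 0.06  0.24 -0.35]
[(np.float64(8.13), np.float64(4.5)), (np.float64(8.08), np.float64(6.34)), (np.float64(8.15), np.float64(2.62))]
```

>>> arm_command --rot '[[0,0,0],[0,0,0],[0,0,0],[0,0,0],[0,0,0]]' --slide '[[1.7,-6,1],[1.7,-6,1],[1.7,-6,1],[1.7,-5,1],[1.7,-5,0]]' --gripper '[0,0,0,0,0]'

```text
clock: 7.98
eef_pos: [590.6, -20.9, 242.4]
tool_rot: [-3.14, 0.0, -1.278]
force: [-1.0, 2.2, -0.6]
width: 0.0
```

>>> arm_command --rot '[[0,0,0],[0,0,0],[0,0,0],[0,0,0],[0,0,0]]' --slide '[[1.7,-5,0],[1.7,-5,0],[1.7,-5,0],[1.7,-5,-1],[1.7,-5,-1]]' --gripper '[0,0,0,0,0]'

```text
clock: 8.4
eef_pos: [600.4, -47.9, 241.7]
tool_rot: [-3.138, 0.001, -1.279]
force: [-1.6, 2.0, 0.4]
width: -0.0
```

```bash
python3 st.py j
```

```text
8.4 [600.4 -47.9 241.7] wheel frame x,s,h [-10.4  40.8  61.7] [-1.63  1.99  0.37]
rot fix deg [-0.14  0.2  -0.3 ]
[(np.float64(31.78), np.float64(2.49)), (np.float64(31.47), np.float64(3.01)), (np.float64(32.08), np.float64(1.62))]
```

>>> arm_command --rot '[[0,0,0],[0,0,0],[0,0,0],[0,0,0],[0,0,0]]' --slide '[[1.1,-4,-4],[1.1,-4,-4.5],[1.1,-4,-4.5],[1.1,-4,-4.5],[1.1,-3.8,-4.5]]' --gripper '[0,0,0,0,0]'

```text
clock: 8.92
eef_pos: [608.9, -72.1, 220.3]
tool_rot: [-3.132, -0.005, -1.28]
force: [-0.4, -0.2, 2.9]
width: -0.1
```

```bash
python3 st.py k
```

```text
8.9167 [608.9 -72.1 220.3] wheel frame x,s,h [-9.1 66.4 40.3] [-0.41 -0.21  2.94]
rot fix deg [ 0.11  0.59 -0.22]
[(np.float64(49.99), np.float64(3.35)), (np.float64(49.57), np.float64(3.63)), (np.float64(50.38), np.float64(2.48))]
```

View pics/scene_k.png

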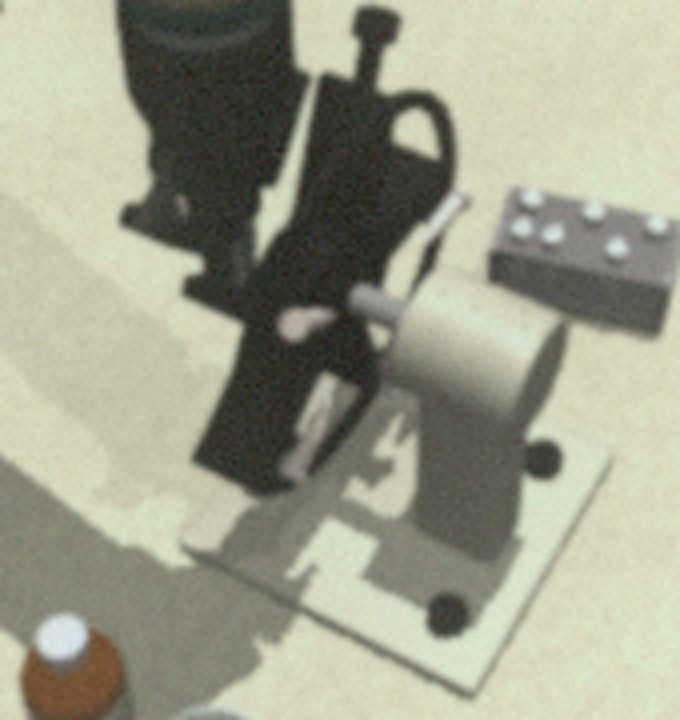

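>>> arm_command --rot '[[0,0.3,0],[0,0,0],[0,0,0],[0,0,0],[0,0,0]]' --slide '[[0.5,-2.8,-4],[0.5,-2.6,-4],[0.5,-2.4,-4],[0.5,-2.2,-4],[0.4,-1.6,-3]]' --gripper '[0,0,0,0,0]'

```text
clock: 9.43
eef_pos: [612.3, -85.3, 199.6]
tool_rot: [-3.137, -0.004, -1.28]
force: [0.8, 0.1, 2.4]
width: 0.5
```

```bash
python3 st.py l
```

```text
9.4333 [612.3 -85.3 199.6] wheel frame x,s,h [-9.6 80.  19.6] [0.81 0.11 2.36]
rot fix deg [ 0.15  0.32 -0.2 ]
[(np.float64(63.89), np.float64(4.02)), (np.float64(63.57), np.float64(4.54)), (np.float64(64.21), np.float64(3.12))]
```

>>> arm_command --rot '[[0,0.2,0],[0,0,0],[0,0,0],[0,0,0],[0,0,0]]' --slide '[[0.3,-1,-2],[0.3,-1,-2],[0.3,-0.8,-2],[0.2,-0.6,-1.8],[0.2,-0.4,-1.5]]' --gripper '[0,0,0,0,0]'

```text
clock: 9.95
eef_pos: [612.8, -89.6, 189.5]
tool_rot: [3.141, -0.003, -1.28]
force: [-0.3, -0.7, 2.3]
width: -0.3
```

```bash
python3 st.py m
```

```text
9.95 [612.8 -89.6 189.5] wheel frame x,s,h [-10.4  84.3   9.5] [-0.3  -0.72  2.25]
rot fix deg [ 0.18 -0.01 -0.21]
[(np.float64(70.04), np.float64(4.16)), (np.float64(69.93), np.float64(5.68)), (np.float64(70.14), np.float64(2.63))]
```

>>> arm_command --rot '[[0,0,0],[0,0,0],[0,0,0]]' --slide '[[0.1,-0.4,-1],[0.1,-0.4,-1],[0.1,-0.2,-0.7]]' --gripper '[0,0,0]'

```text
clock: 10.3
eef_pos: [612.9, -90.3, 186.5]
tool_rot: [3.14, -0.002, -1.28]
force: [-0.2, -0.2, 3.1]
width: -0.0
```

```bash
python3 st.py n
```

```text
10.3 [612.9 -90.3 186.5] wheel frame x,s,h [-10.4  85.    6.5] [-0.16 -0.17  3.09]
rot fix deg [ 0.16 -0.03 -0.22]
[(np.float64(71.66), np.float64(4.97)), (np.float64(71.65), np.float64(6.93)), (np.float64(71.67), np.float64(3.01))]
```

View pics/scene_n.png

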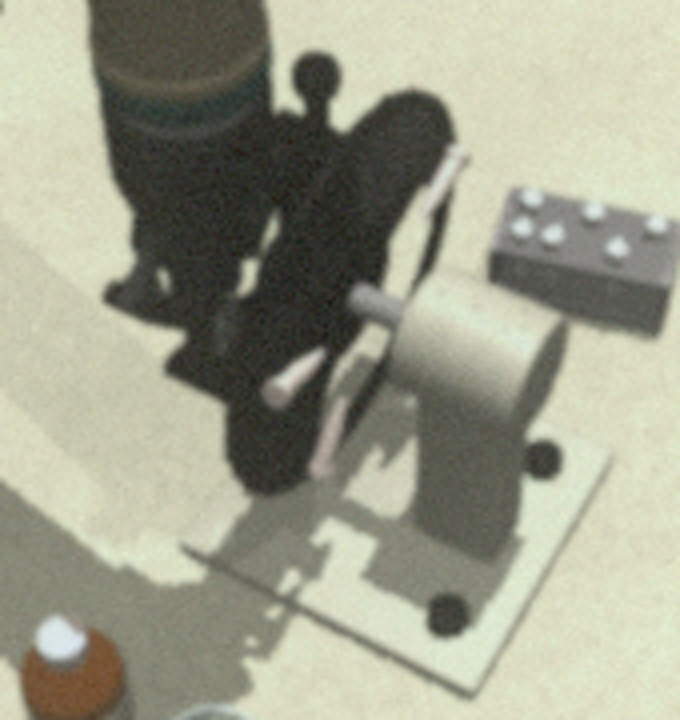

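>>> arm_command --rot '[[0,0,0],[0,0,0],[0,0,0],[0,0,0],[0,0,0]]' --slide '[[0,0,6],[0,-1,15],[0,-1,25],[0,-1,30],[0,-1,30]]' --gripper '[0,0,0,0,0]'

```text
clock: 10.82
eef_pos: [605.2, -92.0, 287.9]
tool_rot: [3.121, 0.008, -1.278]
force: [1.4, -0.3, -0.4]
width: -0.0
```

```bash
python3 st.py o
```

```text
10.8167 [605.2 -92.  287.9] wheel frame x,s,h [-18.3  84.4 107.9] [ 1.41 -0.32 -0.36]
rot fix deg [-0.1  -1.24 -0.33]
[(np.float64(71.63), np.float64(2.73)), (np.float64(71.66), np.float64(2.32)), (np.float64(71.6), np.float64(3.12))]
```

>>> arm_command --rot '[[0,-0.6,0],[0,-0.6,0],[0,0,0],[0,0,0],[0,0,0]]' --slide '[[0,-5,25],[-5,-20,20],[-15,-30,10],[-15,-30,0],[-15,-30,0]]' --gripper '[0,0,0,0,0]'

```text
clock: 11.33
eef_pos: [560.1, -197.5, 350.0]
tool_rot: [-3.126, 0.004, -1.258]
force: [0.2, -0.7, 0.4]
width: -0.1
```

>>> arm_command --rot '[[0,0,0],[0,0,0],[0,0,0],[0,0,0],[0,0,0]]' --slide '[[-20,-30,0],[-20,-30,0],[-20,-30,0],[-20,-30,0],[-15,-20,0]]' --gripper '[0,0,0,0,0]'

```text
clock: 11.75
eef_pos: [458.5, -342.9, 349.1]
tool_rot: [-3.127, 0.006, -1.257]
force: [-0.5, -0.4, -0.3]
width: -0.2
```

>>> arm_command --rot '[[0,0,0],[0,0,0],[0,0,0],[0,0,0],[0,0,0]]' --slide '[[-10,-30,0],[-10,-30,0],[-10,-30,0],[-10,-20,0],[0,0,0]]' --gripper '[0,0,0,0,0]'

```text
clock: 12.17
eef_pos: [408.3, -461.6, 347.4]
tool_rot: [-3.133, 0.009, -1.266]
force: [-0.7, -0.6, -0.3]
width: -0.2
```

```bash
for k in p q r; do python3 st.py $k; done; python3 - <<'E'
from h import *
import itertools
img=np.full((600,800,3),255,np.uint8)
for n,col in (("scene",(0,0,255)),("top",(255,0,0))):
  A=[]
  for k in "pqr":
    W=wf(cloud(n,np.load(f"pics/{n}_{k}.npy")));p=W[(abs(W[...,0])<60)&(abs(W[...,1])<170)&(W[...,2]<166)]
    A.append(p)
  p=np.concatenate(A)
  c=p[(p[:,2]>123)&(abs(p[:,1])<30)&(abs(p[:,0]+3)<30)]; print(n,len(c),'stem: ',c[:,0].min(),c[:,0].max(),np.percentile(c[:,1],[3,50,97]),c[:,2].max())
  c=c[c[:,2]>150]; print(len(c),c.mean(0) if len(c) else '')
  for a in p: cv2.circle(img,(int(400-a[1]*1.7),int(300-a[2]*1.7)),1,col,-1)
cv2.imwrite("pics/wf1.png",img)
E
```

```text
12.1667 [ 408.3 -461.6  347.4] wheel frame x,s,h [-311.8  383.2  167.4] [-0.65 -0.56 -0.32]
rot fix deg [-0.63  0.34 -1.03]
[(np.float64(71.63), np.float64(2.7)), (np.float64(71.71), np.float64(2.69)), (np.float64(71.54), np.float64(2.63))]
12.2667 [ 411.6 -457.1  347.5] wheel frame x,s,h [-307.4  379.7  167.5] [ 0.31  1.21 -0.08]
rot fix deg [-0.82  0.47 -1.33]
[(np.float64(71.64), np.float64(2.68)), (np.float64(71.7), np.float64(2.61)), (np.float64(71.58), np.float64(2.72))]
12.3667 [ 413.7 -454.8  348.1] wheel frame x,s,h [-304.7  378.1  168.1] [0.4  0.13 0.04]
rot fix deg [-0.85  0.56 -1.59]
[(np.float64(71.63), np.float64(2.7)), (np.float64(71.63), np.float64(2.51)), (np.float64(71.64), np.float64(2.89))]
scene 549 stem:  -10.382138021059228 13.829905792753333 [-10.14577668  -3.10941835   9.62483334] 162.7801926524569
380 [  2.79826744  -1.55663143 158.41957686]
top 384 stem:  -10.79086955228105 11.37286081131378 [-8.93792957  1.60115873 11.96662371] 164.1259941642254
384 [  0.16217553   1.53764288 160.03529543]
```

View pics/wf1.png

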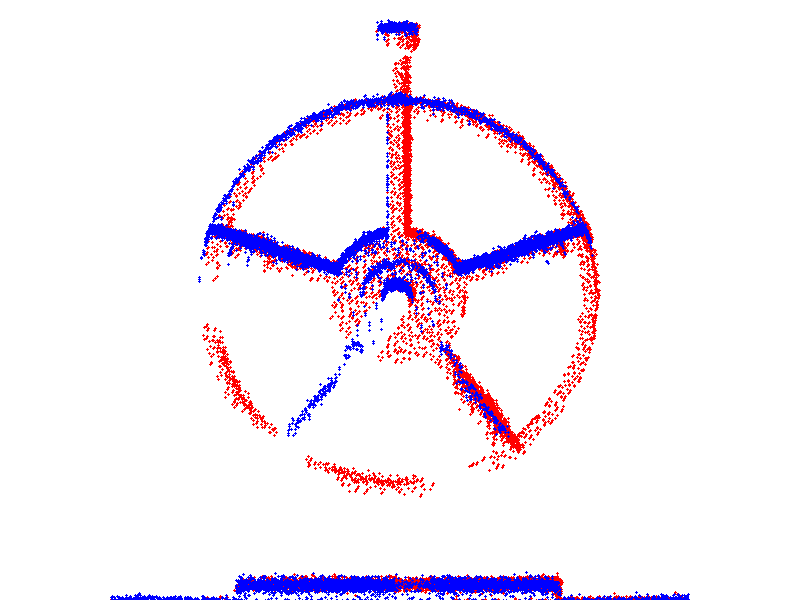

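View pics/top_r.png

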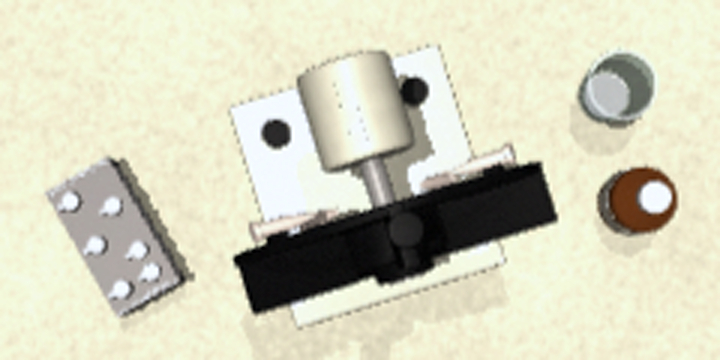

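View pics/scene_r.png

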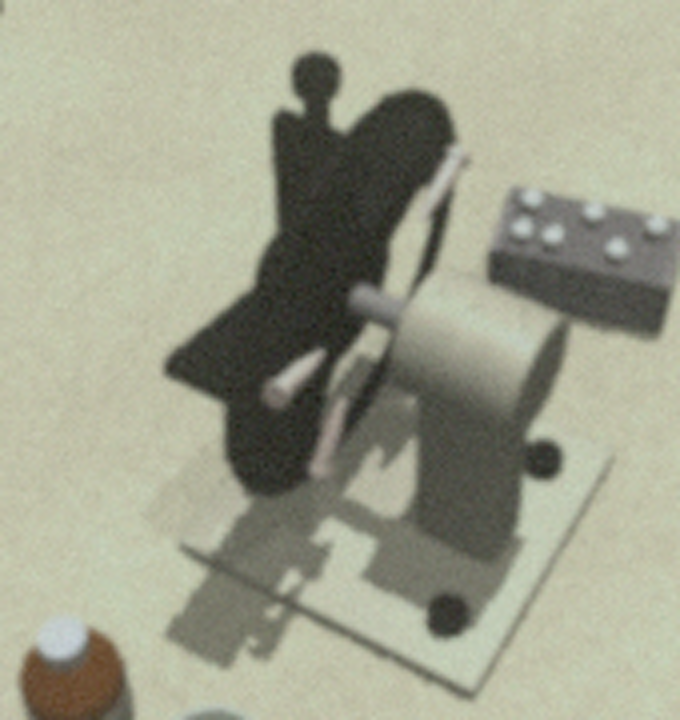

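```bash
python3 -c "
from cell import ctrl,telemetry
s=telemetry.read_state();print(s['clock'],s['qd'].round(3));print(ctrl.finish_job())"
```

```text
12.4667 [-0.003 -0.001  0.006 -0.003  0.004  0.    -0.   ]
the job is handed in; nothing more can be done
None
```

The wheel now stands still with its vent stem pointing up, about 0.4° short of vertical by my last measurements. I handed the job in at 12.5 s. I turned it about 150° clockwise in two strokes, pushing two neighbouring spokes in turn with the shut fingertips. The force readings between moves stayed under about 6 N.

**Checks after backing the arm away**
- **Wheel angle:** three repeat fits gave 0.36–0.37° short of vertical with both cameras combined. For each camera alone they gave 0.3–0.5° short. The angle did not change after the fingers left the wheel.
- **Stem cap:** each camera saw it centred within about 1.5 mm of the vertical through the hub.
- **Other objects:** by eye, the rotator's foot plate, rack, bottle and beaker look the same as in the first pictures. I did not measure them again.

**Disagreement:** the cameras showed the fingertips about 31 mm higher than the reported TCP. The way the wheel moved matched the cameras, so I pushed using the camera height. I did not find the cause.

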